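Vacuum leak test of a spice jar

TASK

Leak-test the slim spice jar on the bench vacuum tester: stand it upright in the middle of the round plate, let go, and set the clear bell over it so that its foot sits flat on the rubber seal, then let go of the bell. Then draw the spring-return pump handle straight out until its pointer stands opposite the blade of the marker clamped on the scale, without running past it, and finish while still holding it there, since it springs back if released. Leave the two other jars and the tin beside them where they stand.

Things in the scene. Friction and masses are not known exactly. Their poses are not given: they have to be found in the camera images.
- jar: slim sealed spice jar with a dark cap, round, 41 mm diameter, 105 mm tall, about 0.11 kg; origin at the centre of its underside, z up. Body and cap have the same width; take it round the upper half.
- bell: clear plastic bell (cover), open below, about 0.32 kg: outside 84 mm diameter, inside 76 mm, foot flange 100 mm diameter and 8 mm high, 132 mm tall to its flat top and 168 mm to the top of the black knob, inner headroom 126 mm; origin at the centre of its open foot, z up. It stands on its foot at the start.
- bell_knob (a point): where to take the bell: centre of its round knob, 28 mm diameter and 30 mm tall (it starts 6 mm above the bell's top), 152 mm above the bell's foot.
- tester: bench vacuum tester, fixed, turned about z: grey plate 150 mm (its x) by 400 mm (its y), top 18 mm above the table. Origin at the table under its middle. At +y the round plate for jar and bell; in the middle the pump barrel (56 mm wide, top 94 mm above the table, along y) and behind it a dial gauge 111 mm high; at -y the pump handle; on the -x side the scale bar.
- seat (a point): centre of the top of the boss on the round plate, 30 mm above the table: the jar stands on it. Boss 62 mm diameter on top, 68 mm below its chamfer; round it, 6 mm lower, the flat rubber seal of 106 mm diameter on which the bell's foot sits (24 mm above the table). The boss enters the bell 6 mm deep with about 3 mm play all round.
- grip (a point): centre of the black grip bar of the pump's stirrup handle: bar 17 mm diameter, 62 mm long along the tester's x, 66 mm above the table (48 mm above the tester's plate). Behind it, towards the pump, is a free gap of 45 mm to the crosshead and 65 mm between the side arms, open above and below. Moves with the pump; its axes are the tester's.
- pump (a joint): how far the pump's handle is drawn out (m), towards the tester's -y: 0 at rest (in), stop at 0.07. Spring return: about 5 N to start, rising by 1.3 N per cm (12 N at 0.055); it springs back when let go.
- pointer (a point): tip of the dark pointer (6 mm wide, pointed below) that hangs from the pump's crosshead over the scale bar, 34 mm above the table; it moves along the tester's -y with the handle, one to one. Its axes are the tester's.
- mark (a point): inner end of the upright steel blade (3 mm thick) on the small dark marker that is clamped on the scale bar, 34 mm above the table: the mark for the pointer, 35 to 55 mm from the pointer's rest place along the tester's -y. Its axes are the tester's; it does not move.
- low_jar: bystander: squat jar with a grey lid, 66 mm diameter, 88 mm tall; origin at its underside.
- tall_jar: bystander: jar with a dark lid, 62 mm diameter, 108 mm tall; origin at its underside.
- tin: bystander: food tin, 57 mm diameter, 72 mm tall; origin at its underside.
Mind the look-alikes: they are no part of the job. What is shaped like the jar but pink is not meant.

How it is judged:
By the outcome, as a careful person would: the job done as asked, in the order asked, and still so for the second after the job is handed in, while the arm keeps its last pose, push and grip.
It also fails if it takes over 72 s, if anything falls off the work surface, if the arm or the gripper's body presses on something with over 40 N, if the wrist force passes 120 N, or if a joint passes its speed limit or range.

ROBOT

A 6-joint arm with a two-finger parallel gripper is mounted at the origin on a cart in front of the work surface, level with it; the furniture and walls round the work are solid. World frame = base frame: x ahead of the robot, y to its left, z up, the work surface at z = 0. Lengths are in m, angles in rad, forces in N, time in s.
With the tool pointing down it reaches from about 0.35 to 0.775 m from the base axis. Payload 5.5 kg.
Tool frame: the origin (TCP) lies at the very end of the fingers, on their centre line; the grasp point (between the pads) lies 19 mm behind it; z points along the fingers, y is the line along which they close (so a half turn about z gives the same grasp; the last joint's range is limited). The gripper opens to 85 mm and grips with 20 to 120 N. Pads are 22 mm wide; open, the fingers measure 114 mm over their backs; the gripper's body (76 mm by 85 mm) begins 54 mm behind the grasp point. The pads swing forward as they close: fully open they stand 13 mm farther back than shut.
Start: joints at [-1.458, 0.313, 0.046, 1.304, 0, 1.431], TCP at [0.144, -0.557, 0.231] pointing down, gripper open.
Joint ranges: [-2.76, 2.76], [-0.86, 1.69], [-1.03, 1.26], [-2.2, 2.34], [-1.47, 1.5], [-3.14, 3.14]. Speed limits (rad/s): [2.57, 2.57, 3.14, 3.14, 3.14, 3.14].

INTERFACE

Orientations are given as a unit quaternion [w, x, y, z].
In Python, from workcell import get_state, read_camera, calibration, hand_in gives the robot as it stands.
- The arm moves only by the tool drive_tool, never from a script. Its argument "deltas" is a list that holds one entry, the list of rows, each a list of 7 numbers: the closure in counts, from 0 (fully open) to 255 (shut), then the shift along the tool's x, y, z in m, then the turn, a rotation vector about the tool's x, y, z in degrees. A call has 1 to 12 rows; each row is the pose to reach, as a shift and turn from the pose commanded when the call began, along the tool's axes at that moment; what a row does not reach only later rows make up. A row lasts 1/8 s, in which the tool goes at most 62.5 mm and 10.7 degrees, less where a joint would pass 70% of its speed; a pose out of reach is approached as far as the arm can. A call with a gripper value outside its range is refused whole. The fingers move at their own pace and stop on an object; "newtons" is the grip in N (left out, the last holds). Time passes only in rows, so rows that repeat a pose let the fingers close. It gives the time, the measured TCP pose, the force, the opening and the grip force at its end, in the units of the state.
- get_state(): the state, without advancing time (a new reading comes with each control period).
- read_camera(name): name is "scene" or "top" or "wrist"; returns (picture, depth): 400x640x3 uint8, red, green, blue; 400x640 float32, m along the optical axis (not along the pixel's ray), 0 where there is no reading.
- calibration(name): a dict with "mtx" (3x3 intrinsics, pixels), "world_from_camera" (4x4, takes a point from camera to world coordinates). Camera axes: x right, y up, looking along -z (the intrinsics and any distortion apply to the point x, -y, -z); pixel columns grow to the right and rows downward; lengths in m; the calibration is good to about 2 mm. A picture is of the moment at which its call begins: read the wrist's pose just before it. calibration takes no time and is no camera call; for the wrist camera it gives the pose at the moment of the call.
- hand_in(): hands the job in; it is judged then, once.
The state is a dict: "clock": time; "joint_pos": joint angles; "qvel": joint speeds; "tau": joint torques, N m; "tcp_pos": TCP position; "orientation": TCP orientation; "wrist_force": force on the tool from outside, world axes, zero at the start; "ft_torque": the same for the moment, N m; "finger_gap": finger opening in m; "grip_force": force on a finger pad.
Only numpy, scipy, OpenCV 4.12 (cv2) and the standard library are available. Lean on these libraries where they do the work, as an engineer would, in place of code of your own. Each camera call takes 0.05 s, during which the arm holds its last target. There are 200 camera calls.

## Working session

There is one attempt and no reset: what is moved stays moved. The work goes in short steps, Python scripts to look and compute and a tool call to move; the robot and the scene stay as the last step left them, time stands still between calls to the robot, and variables do not carry over. Pictures are saved under pics/ and viewed, at most 10 in all, crops included, and the job is handed in when it is done.

Besides the shell and the picture viewer there is one more tool, called after ">>>" as name(argument=value, ...) on one line, values as JSON. drive_tool: Moves the arm, as the interface text tells. Its arguments: {"type":"object","properties":{"deltas":{"type":"array","items":{"type":"array","items":{"type":"array","items":{"type":"number"}}}},"newtons":{"type":"number"}},"required":["deltas"]}

```bash
mkdir -p pics; ls
cat > h.py <<'E'
import numpy as np,cv2
from workcell import *
def snap(n,tag):
    T=calibration(n); p,d=read_camera(n); cv2.imwrite(f'pics/{tag}.png',p[:,:,::-1]); np.savez(f'pics/{tag}.npz',p=p,d=d,K=T['mtx'],T=T['world_from_camera']); return p,d
def load(tag):
    return np.load(f'pics/{tag}.npz')
def cloud(z):
    d=z['d'];v,u=np.mgrid[:d.shape[0],:d.shape[1]];K=z['K']
    P=np.stack([(u-K[0,2])/K[0,0]*d,-(v-K[1,2])/K[1,1]*d,-d],-1)
    return P@z['T'][:3,:3].T+z['T'][:3,3]
def ray(z,u,v,h):
    "intersect pixel with plane z=h"
    K=z['K'];r=z['T'][:3,:3]@np.array([(u-K[0,2])/K[0,0],-(v-K[1,2])/K[1,1],-1]);o=z['T'][:3,3]
    return o+r*(h-o[2])/r[2]
E
python3 - <<'E'
from h import *
print({k:np.round(v,3) if not isinstance(v,str) else v for k,v in get_state().items()})
print({k:v for k,v in calibration('top').items() if k not in('mtx','world_from_camera')})
a,_=snap('scene','s0');b,_=snap('top','t0')
E
```

```text
pics
{'clock': np.float64(0.0), 'joint_pos': array([-1.458,  0.314,  0.045,  1.304,  0.   ,  1.431]), 'qvel': array([ 0.   ,  0.   ,  0.   , -0.001,  0.001, -0.   ]), 'tau': array([-1.0000e-03, -4.8063e+01,  2.9853e+01,  1.9000e-02, -0.0000e+00,
       -0.0000e+00]), 'tcp_pos': array([ 0.144, -0.556,  0.23 ]), 'orientation': array([-0.001,  0.992,  0.126,  0.   ]), 'wrist_force': array([-0.831,  0.404, -1.027]), 'ft_torque': array([-0.018,  0.044, -0.068]), 'grip_force': np.float64(0.0), 'finger_gap': np.float64(0.085)}
{}
```

View pics/t0.png

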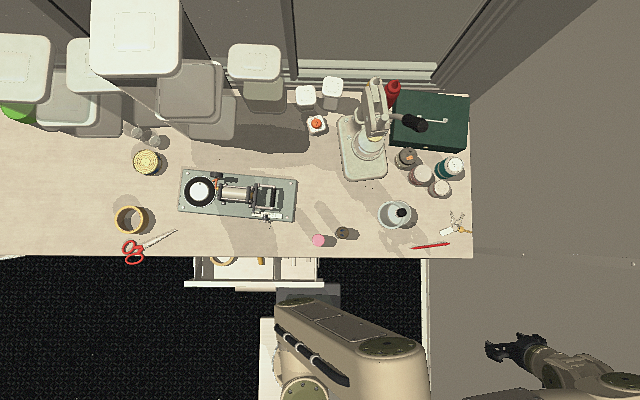

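View pics/s0.png

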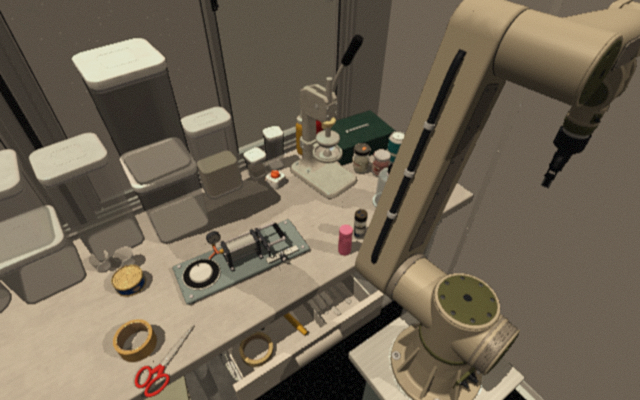

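The top view shows the tester (178-297, 168-222) with its round plate on the left at (200,191) and the handle on the right. The bell is at about (397,214). Candidates for the slim jar are the dark-capped one at (343,233), the pink one at (318,240) and the dark-lidded one at (407,157). I'll enlarge to confirm.

Run:
```python
from h import *
z=load('t0');a=z['p'][160:260,170:330,::-1];b=z['p'][140:260,300:470,::-1]
cv2.imwrite('pics/c1.png',np.vstack([cv2.resize(a,(640,400),interpolation=3)[:300],cv2.resize(load('s0')['p'][120:260,300:420,::-1],(257,300),interpolation=2) if 0 else np.hstack([cv2.resize(b,(382,270),interpolation=2),cv2.resize(load('s0')['p'][125:265,320:420,::-1],(258,270),interpolation=2)])]))
P=cloud(z);print(np.round(z['T'],3),z['K'])
for u,v in [(343,233),(345,231),(318,240),(402,211),(407,157),(420,175),(440,187),(452,167),(200,191),(290,182),(182,210)]: print(u,v,P[v,u].round(3))
```

```text
[[ 0.008  0.995 -0.096  0.434]
 [-1.     0.011  0.029 -0.011]
 [ 0.03   0.096  0.995  1.322]
 [ 0.     0.     0.     1.   ]] [[374.67915298   0.         321.59268492]
 [  0.         374.67915298 199.53039668]
 [  0.           0.           1.        ]]
343 233 [ 0.443 -0.117  0.107]
345 231 [ 0.434 -0.011  1.322]
318 240 [ 0.419 -0.036  0.101]
402 211 [ 0.512 -0.295  0.169]
407 157 [ 0.695 -0.328  0.108]
420 175 [ 0.639 -0.378  0.086]
440 187 [ 0.602 -0.451  0.069]
452 167 [ 0.661 -0.473  0.122]
200 191 [0.583 0.37  0.029]
290 182 [0.62  0.062 0.019]
182 210 [0.518 0.432 0.021]
```

View pics/c1.png

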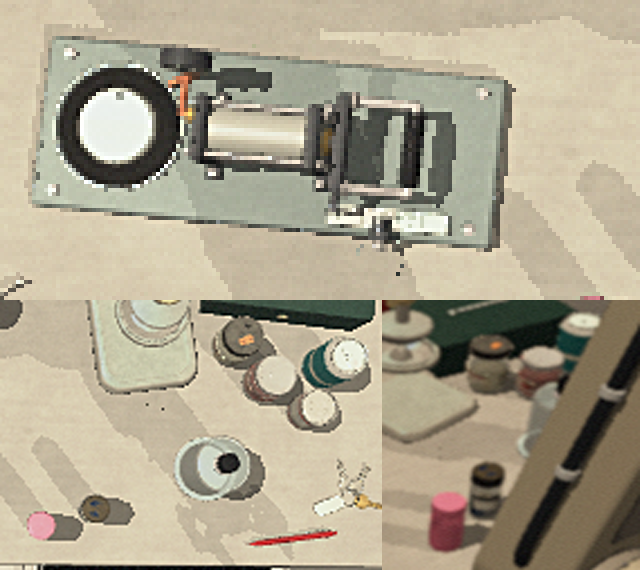

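The slim jar is the dark-capped one at (343,233) in the top view: it is narrow and 107 mm high. The pink one at (318,240) is the decoy, and the dark-lidded one at (407,157) is wider and stands with the bystander group. Next I'll measure poses.

Run:
```python
from h import *
z=load('t0');P=cloud(z);X,Y,Z=P[...,0],P[...,1],P[...,2]
d=z['d']>0
def c(m,n):
    q=P[m&d];(a,b),r=cv2.minEnclosingCircle(q[:,:2].astype(np.float32));print(n,len(q),q.mean(0).round(4),np.round((a,b,r),4))
near=lambda x,y,r:(np.hypot(X-x,Y-y)<r)
c(near(.443,-.117,.04)&(Z>.095),'jar'); c(near(.419,-.036,.03)&(Z>.09),'pink')
c(near(.512,-.295,.03)&(Z>.15),'knob'); c(near(.512,-.295,.06)&(Z>.1)&(Z<.145),'belltop');c(near(.512,-.295,.07)&(Z>.005)&(Z<.012),'foot')
c(near(.583,.37,.045)&(Z>.026)&(Z<.036),'boss')
m=(abs(X-.57)<.15)&(abs(Y-.24)<.25)&(Z>.012)&(Z<.023)&d
m=cv2.morphologyEx(m.astype(np.uint8),cv2.MORPH_OPEN,np.ones((3,3)))>0
q=P[m][:,:2].astype(np.float32);print(cv2.minAreaRect(q),len(q),np.median(Z[m]))
m=(abs(X-.6)<.05)&(abs(Y-.15)<.12)&(Z>.055)&d
v,u=np.where(m);
for i in np.argsort(Y[v,u])[:25]:print(u[i],v[i],P[v[i],u[i]].round(3))
```

```text
jar 121 [ 0.4446 -0.1141  0.1047] [ 0.4448 -0.1139  0.02  ]
pink 123 [ 0.4202 -0.0352  0.1048] [ 0.4198 -0.0356  0.0203]
knob 73 [ 0.5087 -0.2934  0.1652] [ 0.5093 -0.2951  0.0143]
belltop 474 [ 0.5081 -0.2894  0.1293] [ 0.5096 -0.2951  0.0425]
foot 103 [ 0.5025 -0.2724  0.008 ] [ 0.5147 -0.2951  0.0666]
boss 313 [0.5819 0.372  0.0294] [0.583  0.3701 0.045 ]
((0.5721524953842163, 0.2455049753189087), (0.3987622857093811, 0.1495606005191803), 85.10012817382812) 2532 0.017853989556346872
275 193 [0.574 0.108 0.074]
275 194 [0.571 0.109 0.073]
275 192 [0.578 0.109 0.073]
275 196 [0.565 0.109 0.068]
275 197 [0.561 0.109 0.067]
275 190 [0.585 0.109 0.072]
275 188 [0.591 0.109 0.073]
275 189 [0.588 0.109 0.071]
275 191 [0.581 0.109 0.069]
275 195 [0.568 0.109 0.064]
274 197 [0.561 0.112 0.074]
274 193 [0.574 0.112 0.077]
274 200 [0.551 0.112 0.071]
274 196 [0.564 0.112 0.073]
274 189 [0.587 0.112 0.075]
274 195 [0.568 0.112 0.071]
274 194 [0.571 0.112 0.071]
274 198 [0.558 0.112 0.068]
274 199 [0.555 0.112 0.067]
274 191 [0.581 0.112 0.072]
274 192 [0.578 0.112 0.071]
274 190 [0.584 0.112 0.073]
274 188 [0.591 0.112 0.073]
274 186 [0.598 0.113 0.072]
274 187 [0.595 0.113 0.071]
```

>>> drive_tool(deltas=[[[0,0.402,-0.353,-0.02,0,0,-75.5],[0,0.402,-0.353,-0.02,0,0,-75.5],[0,0.402,-0.353,-0.02,0,0,-75.5],[0,0.402,-0.353,-0.02,0,0,-75.5],[0,0.402,-0.353,-0.02,0,0,-75.5],[0,0.402,-0.353,-0.02,0,0,-75.5],[0,0.402,-0.353,-0.02,0,0,-75.5],[0,0.402,-0.353,-0.02,0,0,-75.5],[0,0.402,-0.353,-0.02,0,0,-75.5],[0,0.402,-0.353,-0.02,0,0,-75.5],[0,0.402,-0.353,-0.02,0,0,-75.5],[0,0.402,-0.353,-0.02,0,0,-75.5]]])

```text
clock: 1.6
tcp_pos: [0.4442, -0.1153, 0.2511]
orientation: [-0.0, 0.708, 0.706, -0.0]
wrist_force: [0.8, 0.5, 0.1]
finger_gap: 0.0855
grip_force: 0.0
```

Run:
```python
from h import *
snap('wrist','w0');z=load('w0');P=cloud(z);X,Y,Z=P[...,0],P[...,1],P[...,2]
m=(np.hypot(X-.445,Y+.114)<.035)&(Z>.095)&(Z<.12)&(z['d']>0)
q=P[m];print(len(q),q.mean(0),cv2.minEnclosingCircle(q[:,:2].astype(np.float32)),get_state()['tcp_pos'],z['T'].round(3))
```

```text
1437 [ 0.44257889 -0.11174655  0.10469159] ((0.4423976540565491, -0.11316359788179398), 0.020475195720791817) [ 0.4441984  -0.11534132  0.25118288] [[ 1.     0.001  0.001  0.444]
 [-0.002  0.947  0.321 -0.032]
 [-0.001 -0.321  0.947  0.394]
 [ 0.     0.     0.     1.   ]]
```

>>> drive_tool(deltas=[[[0,0.002,-0.001,0.06,0,0,0],[0,0.002,-0.001,0.11,0,0,0],[0,0.002,-0.001,0.15,0,0,0],[0,0.002,-0.001,0.18,0,0,0],[0,0.002,-0.001,0.193,0,0,0],[0,0.002,-0.001,0.193,0,0,0],[255,0.002,-0.001,0.193,0,0,0],[255,0.002,-0.001,0.193,0,0,0],[255,0.002,-0.001,0.193,0,0,0],[255,0.002,-0.001,0.193,0,0,0],[255,0.002,-0.001,0.193,0,0,0],[255,0.002,-0.001,0.193,0,0,0]]], newtons=30)

```text
clock: 3.15
tcp_pos: [0.4444, -0.1128, 0.0593]
orientation: [0.001, 0.707, 0.707, 0.0]
wrist_force: [-2.0, -0.3, 6.7]
finger_gap: 0.04
grip_force: 31.5
```

>>> drive_tool(deltas=[[[255,0,0,-0.06,0,0,0],[255,0,0,-0.12,0,0,0],[255,0,0,-0.16,0,0,0],[255,0.05,0.014,-0.16,0,0,0],[255,0.11,0.032,-0.16,0,0,0],[255,0.17,0.049,-0.16,0,0,0],[255,0.23,0.066,-0.16,0,0,0],[255,0.29,0.083,-0.16,0,0,0],[255,0.35,0.101,-0.16,0,0,0],[255,0.41,0.118,-0.16,0,0,0],[255,0.46,0.132,-0.16,0,0,0],[255,0.483,0.139,-0.16,0,0,0]]])

```text
clock: 4.65
tcp_pos: [0.5826, 0.3736, 0.2169]
orientation: [-0.0, 0.706, 0.708, -0.0]
wrist_force: [-0.1, -0.2, -1.3]
finger_gap: 0.0403
grip_force: 31.5
```

>>> drive_tool(deltas=[[[255,0,0,0,0,0,0],[255,0,0,0,0,0,0],[255,0,0,0,0,0,0]]])

```text
clock: 5.03
tcp_pos: [0.5828, 0.3692, 0.2185]
orientation: [0.0, 0.708, 0.707, -0.0]
wrist_force: [-0.3, -0.5, -0.8]
finger_gap: 0.0401
grip_force: 31.5
```

Run:
```python
from h import *
snap('wrist','w1');z=load('w1');P=cloud(z);X,Y,Z=P[...,0],P[...,1],P[...,2]
m=(np.hypot(X-.583,Y-.37)<.06)&(Z>.008)&(Z<.04)&(z['d']>0)
s=get_state();print(m.sum(),s['tcp_pos'],s['finger_gap'],s['orientation'],Z[m].min() if m.any() else 0)
```

```text
8109 [0.58287709 0.36929921 0.21869449] 0.04039056815384665 [ 1.10425751e-04  7.07700889e-01  7.06512165e-01 -9.27089437e-06] 0.015320909498050539
```

View pics/w1.png

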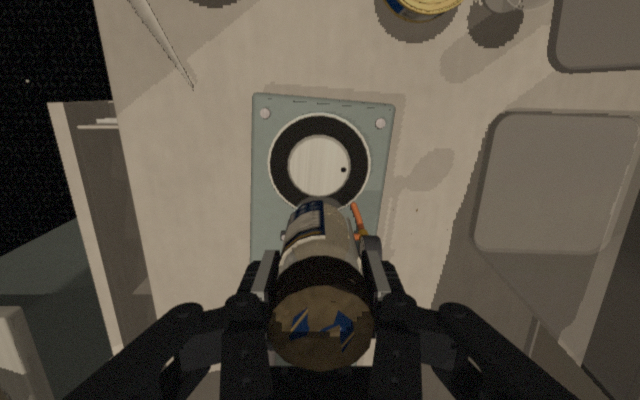

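The picture shows the jar held upright and the whole seal ring (columns 269-371, rows 114-212) with the white boss at (319,166). I'll measure the seat from it.

Run:
```python
from h import *
z=load('w1');P=cloud(z);X,Y,Z=P[...,0],P[...,1],P[...,2]
g=z['p'].max(-1);v,u=np.mgrid[:400,:640]
roi=(u>262)&(u<378)&(v>105)&(v<208)
print([ (z['p'][v0,319],Z[v0,319].round(4)) for v0 in (125,140,166,190)])
w=roi&(np.hypot(u-319,v-166)<40)&(g>110)
for n,h,thr in(('boss',.030,w),('ring',.024,roi&(g<70))):
    k=cv2.morphologyEx(thr.astype(np.uint8),cv2.MORPH_CLOSE if n=='boss' else cv2.MORPH_OPEN,np.ones((5,5)) if n=='boss' else np.ones((3,3)))
    c=max(cv2.findContours(k,0,1)[0],key=cv2.contourArea)[:,0]
    q=np.array([ray(z,a,b,h)[:2] for a,b in c])
    A=np.c_[2*q,np.ones(len(q))]
    for _ in range(3):
        s=np.linalg.lstsq(A,(q**2).sum(1),rcond=None)[0];r=np.sqrt(s[2]+s[0]**2+s[1]**2);e=abs(np.hypot(*(q-s[:2]).T)-r);k=e<.0025;q=q[k];A=A[k]
    print(n,len(q),s[:2],r,e.max())
```

```text
[(array([33, 31, 26], dtype=uint8), np.float64(0.0234)), (array([175, 165, 146], dtype=uint8), np.float64(0.0304)), (array([171, 160, 141], dtype=uint8), np.float64(0.0301)), (array([171, 160, 141], dtype=uint8), np.float64(0.0289))]
boss 172 [0.5803553  0.37820908] 0.03219013515383058 0.0010672126967099342
ring 11 [0.57736255 0.36244007] 0.03140964675514743 0.002236623988359547
```

Run:
```python
from h import *
z=load('t0');print(ray(z,199.6,191.4,.024),ray(z,198.6,190.6,.03))
P=cloud(z);g=z['p'].max(-1).astype(float);v,u=np.mgrid[:400,:640]
for n,h,m in (('boss',.03,(np.hypot(u-199.5,v-191)<11)&(g>120)),('dark',.024,(np.hypot(u-199.5,v-191)<17)&(g<75))):
    k=cv2.morphologyEx(m.astype(np.uint8),cv2.MORPH_CLOSE,np.ones((3,3)))
    c=max(cv2.findContours(k,0,1)[0],key=cv2.contourArea);(a,b),r=cv2.minEnclosingCircle(c);print(n,a,b,r,ray(z,a,b,h).round(4), m.sum())
# wrist plate corners check: known plate edges
z=load('w1');
for a,b in((254,93),(395,104)):print('corner',ray(z,a,b,.018))
for sx in(-1,1):
    y=np.array([np.cos(np.radians(85.1)),np.sin(np.radians(85.1))]);x=np.array([y[1],-y[0]]);print(np.array([.5722,.2455])+.2*y+sx*.075*x)
```

```text
[0.58233795 0.37303574 0.024     ] [0.58438056 0.37477679 0.03      ]
boss 198.80555725097656 191.0 9.67159366607666 [0.583 0.374 0.03 ] 289
dark 200.09588623046875 190.9178009033203 16.27520179748535 [0.584  0.3714 0.024 ] 406
corner [0.51487412 0.45120309 0.018     ]
corner [0.65892684 0.44031716 0.018     ]
[0.51455749 0.45117533]
[0.66400928 0.43836279]
```

>>> drive_tool(deltas=[[[255,0.006,-0.001,0.04,0,0,0],[255,0.006,-0.001,0.08,0,0,0],[255,0.006,-0.001,0.105,0,0,0],[255,0.006,-0.001,0.118,0,0,0],[255,0.006,-0.001,0.123,0,0,0],[255,0.006,-0.001,0.126,0,0,0],[255,0.006,-0.001,0.128,0,0,0],[255,0.006,-0.001,0.128,0,0,0]]])

```text
clock: 6.08
tcp_pos: [0.5822, 0.3767, 0.0908]
orientation: [0.0, 0.707, 0.707, 0.0]
wrist_force: [-0.3, 0.8, -0.8]
finger_gap: 0.0401
grip_force: 31.5
```

>>> drive_tool(deltas=[[[255,0,0,0.001,0,0,0],[255,0,0,0.002,0,0,0],[255,0,0,0.002,0,0,0]]])

```text
clock: 6.45
tcp_pos: [0.5821, 0.3768, 0.0894]
orientation: [0.0, 0.707, 0.707, 0.001]
wrist_force: [-1.1, 0.8, 5.3]
finger_gap: 0.0404
grip_force: 31.9
```

>>> drive_tool(deltas=[[[75,0,0,0,0,0,0],[75,0,0,0,0,0,0],[75,0,0,0,0,0,0],[75,0,0,-0.03,0,0,0],[75,0,0,-0.08,0,0,0],[0,0,0,-0.14,0,0,0],[0,-0.02,0,-0.2,0,0,0],[0,-0.07,0,-0.23,0,0,0],[0,-0.1,0,-0.23,0,0,0],[0,-0.1,0,-0.23,0,0,0],[0,-0.1,0,-0.23,0,0,0],[0,-0.1,0,-0.23,0,0,0]]])

```text
clock: 7.95
tcp_pos: [0.5816, 0.2775, 0.3175]
orientation: [-0.0, 0.707, 0.707, -0.001]
wrist_force: [0.9, -0.0, -0.7]
finger_gap: 0.0853
grip_force: 0.0
```

Run:
```python
from h import *
snap('wrist','w2');z=load('w2');P=cloud(z);X,Y,Z=P[...,0],P[...,1],P[...,2]
m=(np.hypot(X-.582,Y-.376)<.035)&(Z>.12)&(Z<.145)&(z['d']>0)
print(get_state()['tcp_pos'],m.sum(),P[m].mean(0) if m.any() else 0,cv2.minEnclosingCircle(P[m][:,:2].astype(np.float32)))
```

```text
[0.58158501 0.27749938 0.31746956] 1480 [0.58049666 0.3763147  0.13496356] ((0.5804261565208435, 0.3761363923549652), 0.020397474989295006)
```

View pics/w2.png

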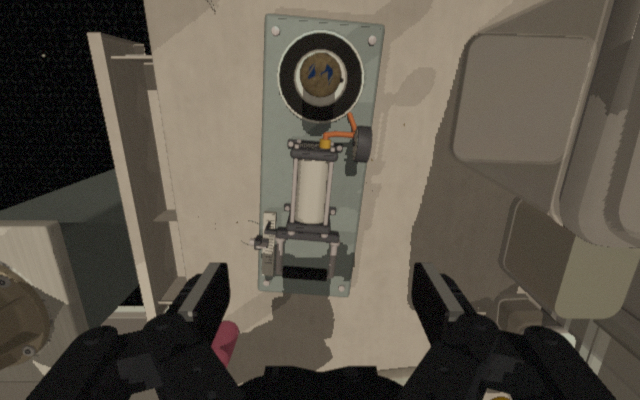

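The picture shows the jar standing on the boss, with its cap at (321,75) inside the ring (278-363, 31-123). The grip bar is at (305,273) and the marker at (263,242). I'll fit the ring next.

Run:
```python
from h import *
from scipy.optimize import least_squares
z=load('w2');g=cv2.cvtColor(z['p'],cv2.COLOR_RGB2GRAY).astype(np.float32)
def fit(z,c0,h,r0,r1,sgn,uv0):
    # radial edge search in world circle at height h around c0
    K=z['K'];R=z['T'][:3,:3];o=z['T'][:3,3]
    g=cv2.cvtColor(z['p'],cv2.COLOR_RGB2GRAY).astype(np.float32)
    c=np.array(c0)
    for _ in range(4):
        pts=[]
        for t in np.radians(np.arange(0,360,3)):
            rr=np.linspace(r0,r1,60);W=np.c_[c[0]+rr*np.cos(t),c[1]+rr*np.sin(t),np.full(60,h)]
            C=(W-o)@R;u=K[0,0]*C[:,0]/-C[:,2]+K[0,2];v=-K[1,1]*C[:,1]/-C[:,2]+K[1,2]
            s=cv2.remap(g,u.astype(np.float32)[None],v.astype(np.float32)[None],1)[0]
            d=sgn*np.gradient(s);i=d.argmax()
            if d[i]>1.5:pts.append(W[i,:2])
        pts=np.array(pts)
        s=least_squares(lambda p:np.hypot(*(pts-p[:2]).T)-p[2],[*c,(r0+r1)/2],loss='soft_l1',f_scale=.0007);c=s.x[:2]
    return s.x.round(4),len(pts)
if __name__=='__main__':
    for h,a,b,sg,n in((.024,.045,.060,1,'ringout'),(.03,.026,.037,-1,'boss'),(.135,.016,.025,0,'')):
        if sg: print(n,fit(z,(.581,.376),h,a,b,sg,0))
    z=load('w1');print('w1 boss',fit(z,(.581,.376),.03,.026,.037,-1,0),fit(z,(.581,.376),.024,.045,.06,1,0))
    z=load('t0');print('t0',fit(z,(.583,.373),.03,.024,.04,-1,0),fit(z,(.583,.373),.024,.045,.06,1,0))
```

```text
ringout (array([0.5803, 0.3767, 0.0524]), 120)
boss (array([0.5802, 0.3768, 0.0335]), 120)
w1 boss (array([0.5804, 0.3784, 0.0332]), 120) (array([0.5803, 0.377 , 0.0524]), 119)
t0 (array([0.5832, 0.3753, 0.032 ]), 120) (array([0.5833, 0.3747, 0.0524]), 120)
```

>>> drive_tool(deltas=[[[0,-0.04,-0.005,0,0,0,0],[0,-0.1,-0.012,0,0,0,0],[0,-0.16,-0.02,0,0,0,0],[0,-0.22,-0.027,0,0,0,0],[0,-0.28,-0.035,0,0,0,0],[0,-0.34,-0.042,0,0,0,0],[0,-0.4,-0.05,0,0,0,0],[0,-0.46,-0.057,0,0,0,0],[0,-0.52,-0.064,0,0,0,0],[0,-0.573,-0.071,0,0,0,0],[0,-0.573,-0.071,0,0,0,0],[0,-0.573,-0.071,0,0,0,0]]])

```text
clock: 9.5
tcp_pos: [0.5109, -0.2958, 0.3178]
orientation: [-0.001, 0.707, 0.707, 0.0]
wrist_force: [-0.2, 0.1, 0.1]
finger_gap: 0.0852
grip_force: 0.0
```

Run:
```python
from h import *
s=get_state();snap('wrist','w3');z=load('w3');P=cloud(z);X,Y,Z=P[...,0],P[...,1],P[...,2]
for a,b,r in((.155,.18,.03),(.12,.14,.06),(.004,.012,.06)):
    m=(np.hypot(X-.5093,Y+.2951)<r)&(Z>a)&(Z<b)&(z['d']>0)
    print(m.sum(),P[m].mean(0) if m.any() else 0,cv2.minEnclosingCircle(P[m][:,:2].astype(np.float32)) if m.any() else 0)
print(s['tcp_pos'],s['orientation'],s['wrist_force'])
```

```text
670 [ 0.50750606 -0.29187662  0.16600997] ((0.5075850486755371, -0.29342034459114075), 0.014163905754685402)
3741 [ 0.50760839 -0.28791462  0.13007036] ((0.5075560212135315, -0.29327812790870667), 0.04192553833127022)
572 [ 0.50867823 -0.26085957  0.00753236] ((0.5076349973678589, -0.2887018620967865), 0.049419090151786804)
[ 0.51089701 -0.29584892  0.31776977] [-6.22123761e-04  7.07134898e-01  7.07078382e-01  1.04314792e-04] [-0.1927199   0.13975712  0.12228241]
```

View pics/w3.png

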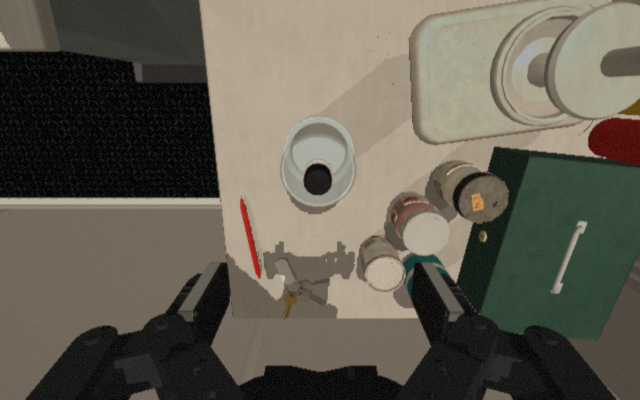

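The picture shows the bell standing clear of the neighbours, with its knob at (318,179). Wrist and top depth fits agree.

>>> drive_tool(deltas=[[[0,0.003,-0.002,0.06,0,0,0],[0,0.003,-0.002,0.11,0,0,0],[0,0.003,-0.002,0.15,0,0,0],[0,0.003,-0.002,0.17,0,0,0],[0,0.003,-0.002,0.18,0,0,0],[0,0.003,-0.002,0.18,0,0,0],[255,0.003,-0.002,0.18,0,0,0],[255,0.003,-0.002,0.18,0,0,0],[255,0.003,-0.002,0.18,0,0,0],[255,0.003,-0.002,0.18,0,0,0],[255,0.003,-0.002,0.18,0,0,0],[255,0.003,-0.002,0.18,0,0,0]]], newtons=50)

```text
clock: 11.05
tcp_pos: [0.5086, -0.2938, 0.139]
orientation: [0.0, 0.707, 0.707, -0.0]
wrist_force: [-2.4, -0.1, 5.0]
finger_gap: 0.0261
grip_force: 49.2
```

>>> drive_tool(deltas=[[[255,0,0,-0.02,0,0,0],[255,0,0,-0.06,0,0,0],[255,0,0,-0.11,0,0,0],[255,0,0,-0.16,0,0,0],[255,0,0,-0.19,0,0,0],[255,0.02,0.002,-0.19,0,0,0],[255,0.06,0.007,-0.19,0,0,0],[255,0.11,0.012,-0.19,0,0,0],[255,0.16,0.017,-0.19,0,0,0],[255,0.21,0.023,-0.19,0,0,0],[255,0.26,0.028,-0.19,0,0,0],[255,0.3,0.033,-0.19,0,0,0]]])

```text
clock: 12.55
tcp_pos: [0.5403, 0.0098, 0.3257]
orientation: [-0.002, 0.707, 0.708, -0.001]
wrist_force: [0.1, -1.6, -3.5]
finger_gap: 0.0264
grip_force: 50.0
```

>>> drive_tool(deltas=[[[255,0.04,0.004,0,0,0,0],[255,0.09,0.01,0,0,0,0],[255,0.14,0.015,0,0,0,0],[255,0.19,0.021,0,0,0,0],[255,0.24,0.026,0,0,0,0],[255,0.29,0.032,0,0,0,0],[255,0.33,0.036,0,0,0,0],[255,0.36,0.039,0,0,0,0],[255,0.37,0.04,0,0,0,0],[255,0.37,0.04,0,0,0,0],[255,0.37,0.04,0,0,0,0],[255,0.37,0.04,0,0,0,0]]])

```text
clock: 14.05
tcp_pos: [0.582, 0.3753, 0.3287]
orientation: [0.0, 0.708, 0.706, 0.0]
wrist_force: [0.2, 0.1, -4.2]
finger_gap: 0.0265
grip_force: 50.0
```

Run:
```python
from h import *
s=get_state();snap('wrist','w4');snap('scene','s4');print({k:np.round(s[k],4) for k in('tcp_pos','orientation','wrist_force','finger_gap','ft_torque')})
a=load('w4')['p'];b=load('s4')['p'][100:300,120:380]
cv2.imwrite('pics/c4.png',np.vstack([cv2.resize(a,(480,300)),cv2.resize(b,(390,300)) if 0 else cv2.copyMakeBorder(cv2.resize(b,(390,300)),0,0,0,90,0)])[:,:,::-1])
```

```text
{'tcp_pos': array([0.582 , 0.3753, 0.3287]), 'orientation': array([2.000e-04, 7.078e-01, 7.065e-01, 1.000e-04]), 'wrist_force': array([ 0.1819,  0.1315, -4.2098]), 'finger_gap': np.float64(0.0265), 'ft_torque': array([-0.0235, -0.0614,  0.0259])}
```

View pics/c4.png

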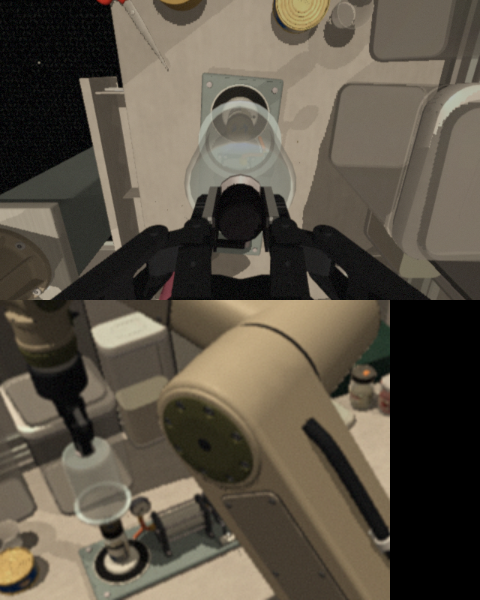

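The bell hangs upright above the jar, with its foot clear of the cap. I'll lower it.

>>> drive_tool(deltas=[[[255,0.001,0,0.02,0,0,0],[255,0.001,0,0.045,0,0,0],[255,0.001,0,0.07,0,0,0],[255,0.001,0,0.095,0,0,0],[255,0.001,0,0.12,0,0,0],[255,0.001,0,0.14,0,0,0],[255,0.001,0,0.15,0,0,0],[255,0.001,0,0.155,0,0,0],[255,0.001,0,0.155,0,0,0]]])

```text
clock: 15.28
tcp_pos: [0.5821, 0.3775, 0.1737]
orientation: [0.0, 0.707, 0.707, 0.0]
wrist_force: [0.5, -0.3, -3.8]
finger_gap: 0.0264
grip_force: 50.0
```

>>> drive_tool(deltas=[[[255,0,0,0.002,0,0,0],[255,0,0,0.004,0,0,0],[255,0,0,0.006,0,0,0],[255,0,0,0.007,0,0,0],[255,0,0,0.007,0,0,0]]])

```text
clock: 15.9
tcp_pos: [0.5818, 0.3775, 0.1661]
orientation: [-0.0, 0.707, 0.707, -0.0]
wrist_force: [-0.7, 0.6, -4.0]
finger_gap: 0.0265
grip_force: 50.0
```

No contact so far, and the foot is at about 27 mm, already past the boss top. I'll continue to the seal.

>>> drive_tool(deltas=[[[255,0,0,0.001,0,0,0],[255,0,0,0.002,0,0,0],[255,0,0,0.003,0,0,0],[255,0,0,0.004,0,0,0],[255,0,0,0.004,0,0,0]]])

```text
clock: 16.52
tcp_pos: [0.5819, 0.3777, 0.1631]
orientation: [0.0, 0.707, 0.707, 0.0]
wrist_force: [-2.6, -0.2, 2.3]
finger_gap: 0.0259
grip_force: 50.6
```

>>> drive_tool(deltas=[[[100,0,0,0,0,0,0],[100,0,0,0,0,0,0],[100,0,0,0,0,0,0],[100,0,0,-0.03,0,0,0],[100,0,0,-0.07,0,0,0],[100,0,0,-0.1,0,0,0],[100,-0.05,-0.01,-0.1,0,0,0],[100,-0.11,-0.02,-0.1,0,0,0],[100,-0.16,-0.03,-0.1,0,0,0],[100,-0.2,-0.04,-0.1,0,0,0],[100,-0.2,-0.04,-0.1,0,0,0],[100,-0.2,-0.04,-0.1,0,0,0]]])

```text
clock: 18.02
tcp_pos: [0.5422, 0.1778, 0.2625]
orientation: [0.0, 0.707, 0.707, 0.0]
wrist_force: [-0.2, 0.1, 0.6]
finger_gap: 0.0519
grip_force: 0.0
```

Run:
```python
from h import *
s=get_state();snap('wrist','w5');snap('top','t5');print({k:np.round(s[k],4) for k in('tcp_pos','finger_gap')})
z=load('w5');P=cloud(z);X,Y,Z=P[...,0],P[...,1],P[...,2]
W=np.array([[.535,.15,.034],[.561,.115,.07]]);C=(W-z['T'][:3,3])@z['T'][:3,:3];K=z['K'];print(np.c_[K[0,0]*C[:,0]/-C[:,2]+K[0,2],-K[1,1]*C[:,1]/-C[:,2]+K[1,2]])
t=load('t5');Q=cloud(t)
for zz in (t,): 
  for a,b in((.175,.2),(.145,.162)):
    m=(np.hypot(Q[...,0]-.582,Q[...,1]-.377)<.05)&(Q[...,2]>a)&(Q[...,2]<b);print(m.sum(),Q[m].mean(0),cv2.minEnclosingCircle(Q[m][:,:2].astype(np.float32)) if m.any() else '')
cv2.imwrite('pics/c5.png',cv2.resize(z['p'][:,:,::-1],(800,500),interpolation=cv2.INTER_CUBIC))
```

```text
{'tcp_pos': array([0.5422, 0.1778, 0.2625]), 'finger_gap': np.float64(0.0519)}
[[314.7070744  188.69500504]
 [337.2307726  227.26782597]]
0 [nan nan nan] 
0 [nan nan nan] <stdin>:8: RuntimeWarning: Mean of empty slice.
  ret = um.true_divide(
```

View pics/c5.png

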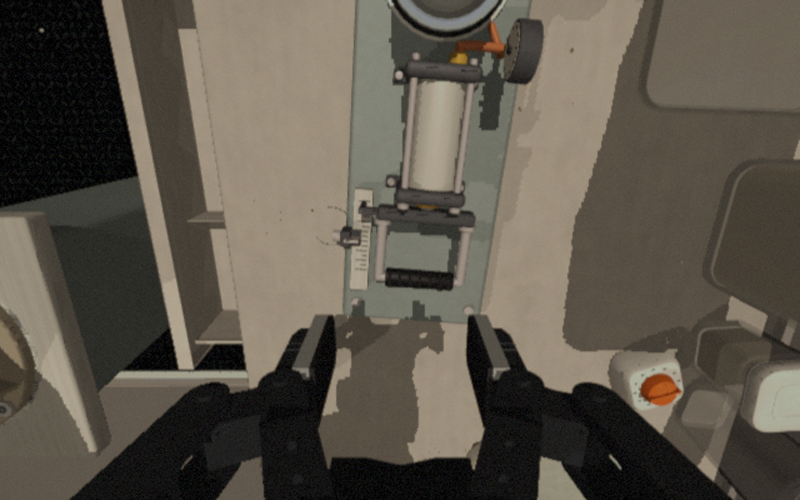

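The picture shows the grip bar at about (418,279) and the marker at (347,237), in 1.25x pixels. The crosshead's pointer is near (366,213), over the scale.

Run:
```python
from h import *
z=load('w5');P=cloud(z);X,Y,Z=P[...,0],P[...,1],P[...,2]
for u,v,h in((418,279,.0745),(386,278,.0745),(452,280,.0745),(367,213,.034),(357,237,.034)):print(ray(z,u/1.25,v/1.25,h).round(4),P[int(v/1.25),int(u/1.25)].round(4))
m=(Z>.058)&(Z<.08)&(abs(X-.561)<.025)&(Y<.14)&(Y>.08);q=P[m];print(m.sum(),q.mean(0),q.min(0),q.max(0))
```

```text
[0.5575 0.1219 0.0745] [0.5571 0.1215 0.073 ]
[0.5289 0.1229 0.0745] [0.528  0.1234 0.0746]
[0.5879 0.1209 0.0745] [0.5873 0.1207 0.0739]
[0.5101 0.1726 0.034 ] [0.5125 0.1816 0.0699]
[0.4998 0.1489 0.034 ] [0.4989 0.1491 0.0324]
654 [0.56107453 0.12143845 0.0717501 ] [0.5368662  0.1101744  0.06018976] [0.58599175 0.12956895 0.07570229]
```

>>> drive_tool(deltas=[[[100,-0.057,0.017,0.02,0,0,-10],[100,-0.057,0.017,0.04,0,0,-20],[100,-0.057,0.017,0.06,0,0,-30],[100,-0.057,0.017,0.06,0,0,-40],[100,-0.057,0.017,0.06,0,0,-50],[100,-0.057,0.017,0.06,0,0,-60],[100,-0.057,0.017,0.06,0,0,-70],[100,-0.057,0.017,0.06,0,0,-80],[100,-0.057,0.017,0.06,0,0,-85.1],[100,-0.057,0.017,0.06,0,0,-85.1],[100,-0.057,0.017,0.06,0,0,-85.1]]])

```text
clock: 19.5
tcp_pos: [0.5589, 0.1213, 0.202]
orientation: [-0.0, 0.043, 0.999, -0.0]
wrist_force: [-0.2, -0.2, -0.3]
finger_gap: 0.0518
grip_force: 0.0
```

Run:
```python
from h import *
s=get_state();snap('wrist','w6');print({k:np.round(s[k],4) for k in('tcp_pos','finger_gap','orientation')})
z=load('w6');P=cloud(z);X,Y,Z=P[...,0],P[...,1],P[...,2]
m=(Z>.066)&(Z<.08)&(abs(X-.56)<.025)&(Y<.145)&(Y>.09);q=P[m];print(m.sum(),q.mean(0),q.min(0),q.max(0),np.polyfit(q[:,0],q[:,1],1))
cv2.imwrite('pics/c6.png',cv2.resize(z['p'][80:330,160:480,::-1],(768,600),interpolation=cv2.INTER_CUBIC))
```

```text
{'tcp_pos': array([0.5589, 0.1213, 0.202 ]), 'finger_gap': np.float64(0.0518), 'orientation': array([-1.000e-04,  4.310e-02,  9.991e-01, -0.000e+00])}
1015 [0.55942782 0.11890354 0.07224592] [0.53503316 0.10825266 0.06600376] [0.58496849 0.12892586 0.07610936] [-0.08680367  0.16746393]
```

View pics/c6.png

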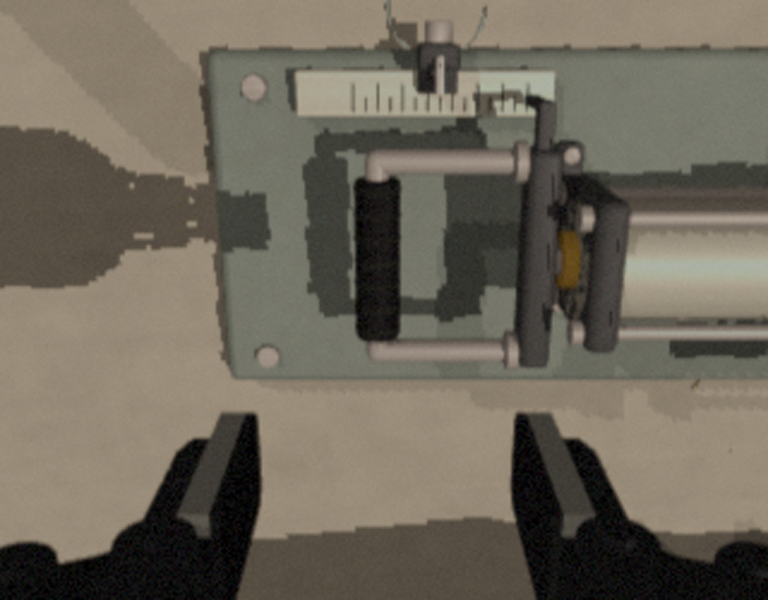

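The picture shows the bar centred between the fingers at (378,258), the marker blade at (440,80) and the pointer arm at (544,105).

>>> drive_tool(deltas=[[[100,0,0,0.05,0,0,0],[100,0,0,0.09,0,0,0],[100,0,0,0.12,0,0,0],[100,0,0,0.145,0,0,0],[100,0,0,0.154,0,0,0],[100,0,0,0.154,0,0,0],[255,0,0,0.154,0,0,0],[255,0,0,0.154,0,0,0],[255,0,0,0.154,0,0,0],[255,0,0,0.154,0,0,0]]], newtons=70)

```text
clock: 20.8
tcp_pos: [0.5596, 0.1179, 0.0499]
orientation: [0.001, 0.044, 0.999, -0.003]
wrist_force: [-1.7, -7.9, 5.2]
finger_gap: 0.015
grip_force: 68.1
```

Run:
```python
from h import *
s=get_state();snap('wrist','w7');print({k:np.round(s[k],4) for k in('tcp_pos','finger_gap','orientation','wrist_force')})
z=load('w7')
cv2.imwrite('pics/c7.png',cv2.resize(z['p'][60:310,180:500,::-1],(768,600),interpolation=cv2.INTER_CUBIC))
```

```text
{'tcp_pos': array([0.5596, 0.1179, 0.0499]), 'finger_gap': np.float64(0.015), 'orientation': array([ 0.0011,  0.0438,  0.999 , -0.0026]), 'wrist_force': array([-1.7191, -7.8999,  5.1784])}
```

View pics/c7.png

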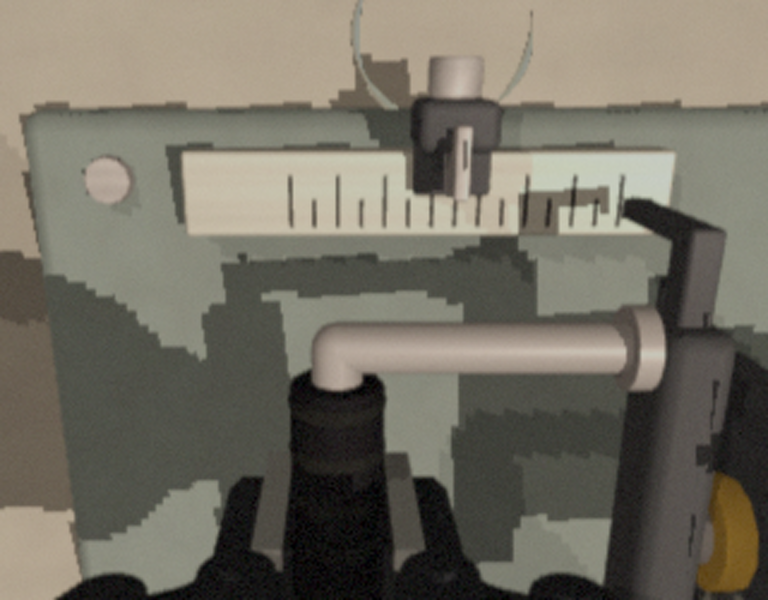

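The picture shows the bar gripped. The pointer tip is at about (628,207) and the blade's inner end at about (461,195), in 2.4x crop pixels.

Run:
```python
from h import *
z=load('w7');y=np.array([.0854,.9963])
P=cloud(z)
f=lambda u,v:(u/2.4+180,v/2.4+60)
a=ray(z,*f(628,207),.034);b=ray(z,*f(461,195),.034)
print(a,b,(a-b)[:2]@y,(a-b)[:2]@[.9963,-.0854])
for u,v in((632,208),(640,210),(650,215),(461,190),(461,160),(462,132),(700,235),(580,160),(500,160)):
    i,j=f(u,v);print(u,v,P[int(j),int(i)].round(4))
```

```text
[0.50761446 0.18313572 0.034     ] [0.50220521 0.14910196 0.034     ] 0.034369786940480644 0.002482745033333831
632 208 [0.5058 0.1806 0.0429]
640 210 [0.5057 0.1807 0.0463]
650 215 [0.5057 0.1805 0.0516]
461 190 [0.4995 0.1476 0.0446]
461 160 [0.4937 0.1478 0.0445]
462 132 [0.4887 0.1478 0.0459]
700 235 [0.5055 0.1813 0.0707]
580 160 [0.4976 0.1745 0.0286]
500 160 [0.4962 0.1581 0.0283]
```

>>> drive_tool(deltas=[[[255,0,-0.003,0,0,0,0],[255,0,-0.007,0,0,0,0],[255,0,-0.011,0,0,0,0],[255,0,-0.015,0,0,0,0],[255,0,-0.019,0,0,0,0],[255,0,-0.023,0,0,0,0],[255,0,-0.027,0,0,0,0],[255,0,-0.03,0,0,0,0],[255,0,-0.03,0,0,0,0],[255,0,-0.03,0,0,0,0]]])

```text
clock: 22.1
tcp_pos: [0.5575, 0.0931, 0.0498]
orientation: [0.002, 0.042, 0.999, 0.002]
wrist_force: [0.7, 7.7, 5.2]
finger_gap: 0.0149
grip_force: 68.6
```

Run:
```python
from h import *
s=get_state();snap('wrist','w8');print({k:np.round(s[k],4) for k in('tcp_pos','finger_gap','orientation','wrist_force')})
z=load('w8');P=cloud(z);X,Y,Z=P[...,0],P[...,1],P[...,2]
cv2.imwrite('pics/c8.png',cv2.resize(z['p'][80:180,370:498,::-1],(768,600),interpolation=cv2.INTER_CUBIC))
m=(abs(X-.495)<.04)&(Y>.08)&(Y<.2)&(Z>.033)&(Z<.09);v,u=np.where(m);print(u.min(),u.max(),v.min(),v.max())
```

```text
{'tcp_pos': array([0.5575, 0.0931, 0.0498]), 'finger_gap': np.float64(0.0149), 'orientation': array([0.0016, 0.042 , 0.9991, 0.0025]), 'wrist_force': array([0.7009, 7.6809, 5.1558])}
301 486 83 248
```

View pics/c8.png

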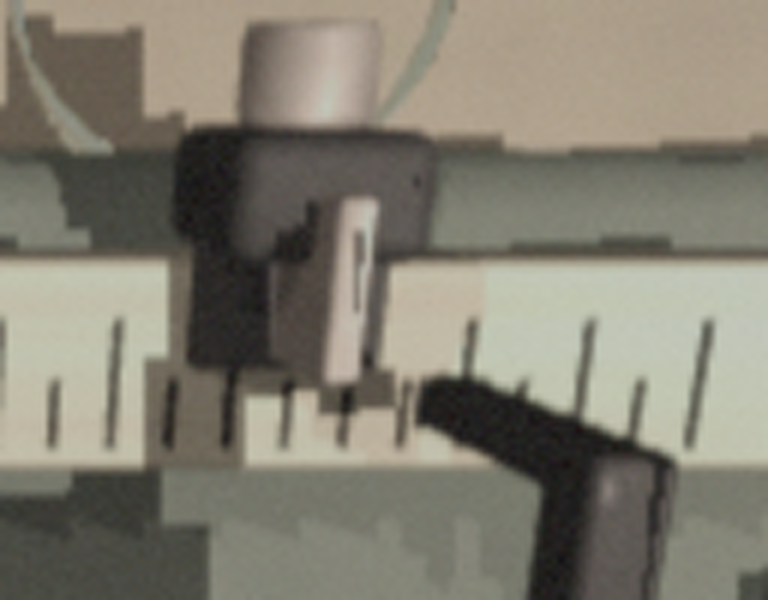

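The picture shows the pointer tip at about (425,400) and the blade at its left, with the near end of its top edge at (341,378). Crop pixels are 6x.

Run:
```python
from h import *
z=load('w8');y=np.array([.0854,.9963]);x=np.array([.9963,-.0854]);P=cloud(z)
f=lambda u,v:(u/6+370,v/6+80)
R=lambda n,u,v,h:print(n,h,[round(float(q)*1e3,1) for q in (ray(z,*f(u,v),h)[:2]@y,ray(z,*f(u,v),h)[:2]@x)])
for n,u,v,h in(('tip',425,400,.034),('tipL',417,420,.034),('tipU',440,378,.034),('bladetopL',325,380,.045),('bladetopR',357,375,.045),('far L',340,200,.045),('farR',378,200,.045),('blade bot',272,355,.030),('blade bot',272,355,.034)):R(n,u,v,h)
for u,v in((430,400),(440,410),(460,415),(500,430),(560,450),(620,470),(600,500),(340,350),(350,240),(300,330),(300,365),(280,340),(330,375)):
    i,j=f(u,v);p=P[int(round(j)),int(round(i))];print(u,v,(p[:2]@y*1e3).round(1),(p[:2]@x*1e3).round(1),(p[2]*1e3).round(1))
```

```text
tip 0.034 [200.7, 490.2]
tipL 0.034 [200.2, 491.9]
tipU 0.034 [201.7, 488.4]
bladetopL 0.045 [188.6, 486.9]
bladetopR 0.045 [191.0, 486.5]
far L 0.045 [188.3, 473.6]
farR 0.045 [191.2, 473.6]
blade bot 0.03 [188.9, 487.1]
blade bot 0.034 [187.7, 486.5]
430 400 197.8 488.9 43.1
440 410 198.3 489.4 43.0
460 415 198.4 489.0 47.7
500 430 198.3 489.1 54.8
560 450 198.6 488.6 64.0
620 470 200.3 488.8 69.2
600 500 199.2 490.7 69.6
340 350 189.3 484.3 46.1
350 240 189.1 476.4 45.4
300 330 188.3 483.9 38.9
300 365 188.7 486.8 38.5
280 340 188.0 485.3 35.2
330 375 188.9 486.3 45.0
```

>>> drive_tool(deltas=[[[255,0,-0.002,0,0,0,0],[255,0,-0.004,0,0,0,0],[255,0,-0.006,0,0,0,0],[255,0,-0.008,0,0,0,0],[255,0,-0.009,0,0,0,0],[255,0,-0.009,0,0,0,0],[255,0,-0.009,0,0,0,0]]])

```text
clock: 23.02
tcp_pos: [0.5568, 0.0845, 0.0498]
orientation: [0.002, 0.042, 0.999, 0.003]
wrist_force: [0.9, 9.2, 5.3]
finger_gap: 0.0149
grip_force: 68.6
```

Run:
```python
from h import *
s=get_state();snap('wrist','w9');print({k:np.round(s[k],4) for k in('tcp_pos','finger_gap','orientation','wrist_force')})
z=load('w9');y=np.array([.0854,.9963]);x=np.array([.9963,-.0854]);P=cloud(z)
cv2.imwrite('pics/c9.png',cv2.resize(z['p'][80:180,370:498,::-1],(768,600),interpolation=cv2.INTER_CUBIC))
A=P[...,:2]@y*1e3;B=P[...,:2]@x*1e3;Z=P[...,2]*1e3
for n,m in(('ptr side',(abs(B-489.5)<3.5)&(Z>45)&(Z<62)&(A>180)&(A<215)),('ptr top',(abs(B-489.5)<6)&(Z>66)&(A>180)&(A<215)),('bladetop',(abs(B-480)<6.5)&(Z>43.5)&(Z<48)&(A>183)&(A<195))):
    a=A[m];print(n,m.sum(),np.percentile(a,[0,10,50,90,100]).round(1) if m.any() else '')
```

```text
{'tcp_pos': array([0.5568, 0.0845, 0.0498]), 'finger_gap': np.float64(0.0149), 'orientation': array([0.0016, 0.0418, 0.9991, 0.0028]), 'wrist_force': array([0.9265, 9.2109, 5.3248])}
ptr side 208 [188.1 189.3 189.9 193.1 194.7]
ptr top 397 [188.9 189.4 191.4 194.4 195.8]
bladetop 207 [187.8 188.2 189.4 190.7 191.5]
```

View pics/c9.png

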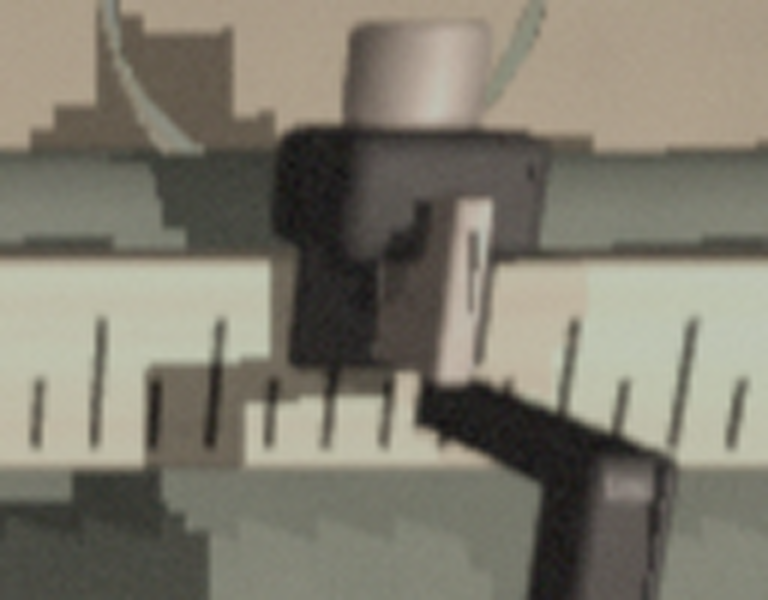

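>>> drive_tool(deltas=[[[255,0,-0.001,0,0,0,0],[255,0,-0.002,0,0,0,0],[255,0,-0.0025,0,0,0,0],[255,0,-0.0025,0,0,0,0],[255,0,-0.0025,0,0,0,0]]])

```text
clock: 23.7
tcp_pos: [0.5566, 0.0822, 0.0498]
orientation: [0.002, 0.042, 0.999, 0.003]
wrist_force: [0.4, 10.0, 6.1]
finger_gap: 0.0148
grip_force: 68.6
```

Run:
```python
from h import *
s=get_state();snap('wrist','w10');snap('scene','s10');snap('top','t10');print({k:np.round(s[k],4) for k in('tcp_pos','finger_gap','wrist_force')})
y=np.array([.0854,.9963]);x=np.array([.9963,-.0854])
z=load('w10');P=cloud(z)
A=P[...,:2]@y*1e3;B=P[...,:2]@x*1e3;Z=P[...,2]*1e3
for n,m in(('ptr side',(abs(B-489.5)<3.5)&(Z>48)&(Z<62)&(A>175)&(A<215)),('ptr top',(abs(B-489.5)<6)&(Z>66)&(A>175)&(A<215)),('bladetop',(abs(B-478)<5)&(Z>43.5)&(Z<48)&(A>183)&(A<195))):
    a=A[m];print(n,m.sum(),np.percentile(a,[2,10,30,50,90,98]).round(1))
for t in('t10','s10'):
    P=cloud(load(t));X,Y,Z=P[...,0],P[...,1],P[...,2]
    for n,a,b in(('knob',.17,.2),('top',.148,.16),('flange',.029,.036)):
        m=(np.hypot(X-.582,Y-.377)<.054)&(Z>a)&(Z<b);q=P[m]
        print(t,n,m.sum(),(q[:,2].mean().round(4),cv2.minEnclosingCircle(q[:,:2].astype(np.float32))) if m.sum()>3 else '')
```

```text
{'tcp_pos': array([0.5566, 0.0822, 0.0498]), 'finger_gap': np.float64(0.0148), 'wrist_force': array([ 0.3957, 10.0368,  6.1094])}
ptr side 176 [186.8 186.9 187.2 187.5 190.9 191.8]
ptr top 395 [186.8 187.1 187.8 189.2 192.1 192.7]
bladetop 158 [187.9 188.3 188.7 189.3 190.6 191.1]
t10 knob 81 (np.float64(0.1887), ((0.583442211151123, 0.3754449486732483), 0.014430207200348377))
t10 top 406 (np.float64(0.1547), ((0.5830789804458618, 0.37468814849853516), 0.04091160371899605))
t10 flange 106 (np.float64(0.0323), ((0.5832734107971191, 0.3751744031906128), 0.04973448067903519))
s10 knob 114 (np.float64(0.1861), ((0.5778080224990845, 0.3788367807865143), 0.013927497901022434))
s10 top 405 (np.float64(0.1549), ((0.577741265296936, 0.3788991868495941), 0.04086137190461159))
s10 flange 164 (np.float64(0.0325), ((0.5792626738548279, 0.37885361909866333), 0.049728624522686005))
```

The pointer centre is within about 0.3 mm of the blade centre and short of it. The bell's flange top is level at 32 mm and its top at 155 mm, so it is seated flat.

```bash
python3 -c "from workcell import hand_in;print(hand_in())"
```

```text
the job is handed in; nothing more can be done
None
```

The job is handed in at about 24 s of robot time: the jar stands on the seat under the flat-seated bell, and the pump handle is held with its pointer about 0.3 mm short of the mark; I viewed 12 pictures, over the limit of 10.

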